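# Open the leaning coffee grinder beside the bean jar

### The arm

A 7-joint arm with a two-finger parallel gripper is mounted at the origin on the work surface. World frame = base frame: x ahead of the robot, y to its left, z up, the work surface at z = 0. Lengths are in m, angles in rad, forces in N, time in s.
With the tool pointing down it reaches from about 0.4 to 0.85 m from the base axis. Payload 10.4 kg.
Tool frame: the origin (TCP) lies between the finger pads; the fingertips stand manip.tip_extent ahead of it and the grasp point (between the pads) lies 6 mm ahead of it (manip.tip_extent is the distance from the TCP to the fingertips, in m); z points along the fingers, y is the line along which they close (so a half turn about z gives the same grasp; the last joint's range is limited). The gripper opens to 85 mm and grips with 20 to 120 N. Pads are 22 mm wide; open, the fingers measure 114 mm over their backs; the gripper's body (76 mm by 85 mm) begins 54 mm behind the grasp point. The pads swing forward as they close: fully open they stand 13 mm farther back than shut.
Start: joints at [1.153, 0.332, -0.065, 1.46, 0.022, 1.35, -0.088], TCP at [0.24, -0.577, 0.256] pointing down, gripper open.
Joint ranges: [-2.6, 2.6], [-0.5, 2.12], [-1.47, 1.34], [0.16, 2.42], [-1.27, 4.41], [0.06, 2.06], [-2.6, 2.6]. Speed limits (rad/s): [2.22, 2.22, 2.79, 2.79, 3.14, 3.14, 3.14].

### API

Orientations are given as a unit quaternion [x, y, z, w].
In Python, from workcell import get_obs, optics, workorder, manip gives the robot as it stands.
- The arm moves only by the tool jog_arm, never from a script. Its argument "increments" is a list of rows, each a list of 7 numbers: the shift along the tool's x, y, z in m, then the turn, a rotation vector about the tool's x, y, z in rad, then the opening, from -1 (shut) to 1 (fully open). A call has 1 to 5 rows; each row is the pose to reach, as a shift and turn from the pose commanded when the call began, along the tool's axes at that moment; what a row does not reach only later rows make up. A row lasts 1/12 s, in which the tool goes at most 41.7 mm and 7.16 degrees, less where a joint would pass 70% of its speed; a pose out of reach is approached as far as the arm can. A call with a gripper value outside its range is refused whole. The fingers move at their own pace and stop on an object; "grip_force" is the grip in N (left out, the last holds). Time passes only in rows, so rows that repeat a pose let the fingers close. It gives the time, the measured TCP pose, the force, the opening and the grip force at its end, in the units of the state.
- get_obs(): the state, without advancing time (a new reading comes with each control period).
- optics.camera(name): name is "scene" or "side" or "wrist"; returns a dict with "color" (480x640x3 uint8, red, green, blue), "depth" (480x640 float32, m along the optical axis (not along the pixel's ray), 0 where there is no reading), "K" (3x3 intrinsics, pixels), "R" (3x3) and "t" (3): a world point X has camera coordinates R X + t. Camera axes: x right, y down, z forward; pixel columns grow to the right and rows downward; lengths in m; the calibration is good to about 2 mm. The wrist camera is an equidistant fisheye: a pixel r from the principal point sees the ray r / f radians off the axis. A picture is of the moment at which its call begins.
- workorder.hand_in(): hands the job in; it is judged then, once.
The state is a dict: "clock": time; "joint_pos": joint angles; "joint_velocities": joint speeds; "tau": joint torques, N m; "position": TCP position; "ee_rot": TCP orientation; "ft_force": force on the tool from outside, world axes, zero at the start; "torque": the same for the moment, N m; "grip_width": opening from 0.0 (shut) to 1.0 (fully open); "grasp_force": force on a finger pad.
Only numpy, scipy, OpenCV 4.12 (cv2) and the standard library are available. Lean on these libraries where they do the work, as an engineer would, in place of code of your own. Each camera call takes 0.05 s, during which the arm holds its last target. There are 200 camera calls.

### The job

Get the hand grinder ready to be filled: with its red cap still shut, slide the wooden cradle that holds the leaning grinder along its rods until it is up against the stop at the end behind which the amber glass bean jar stands. Then pull the cap up along the grinder's slant until it snaps fully open, and let go. Leave the jar, knock box, bowl and brush where they are.

Things in the scene. Friction and masses are not known exactly. Their poses are not given: they have to be found in the camera images.
- dock: Fixed dark wood dock; origin on the worktop under the middle of the cradle's travel, z up, front = -x (towards the robot's right), y = direction in which the cradle slides on two steel rods. Base plate 12 mm thick, x -85 to +95, y -170 to +170 mm. A rubber stop at each end of the rods. Posts 30 x 16 mm at x +3, y +-162 mm carry a narrow shelf over the whole length.
- shelf_edge (a point): Middle of the lower front edge of the dock's shelf: dock x -43, y 0, z 275 mm. The shelf spans x -43 to +20, z 275 to 290 mm, with three saucers (52 mm wide, to z 308) in its middle. The edge is 95 mm above the shut cap's gripping point and 5 mm beyond it, so a gripper pointing straight down does not fit: come from the front (dock -x side) along the cap's slant.
- cradle_block (a point): Centre of the top of the cradle's wooden block: 140 mm (dock x -55 to +85) by 100 mm (y), z 15 to 47 mm. On it a steel grinder cylinder, 54 mm in diameter, 115 mm long, leans 35 degrees from vertical with its top towards the dock's -x, its front. Block, grinder and cap slide together; the cradle may be moved by any of them.
- cradle (a joint): Position of the cradle along the dock's y axis in m, 0 in the middle; -0.09 is against the stop at the -y end, +0.09 against the stop at the +y end. It stays where it is left; friction about 2.5 N.
- cap (a joint): How far the cap is pulled out along the grinder's axis in m: 0 shut, 0.04 fully open (end stop; it never comes off). A snap holds it: about 11 N starts it, the resistance falls to nothing at 0.020, beyond that it jumps to 0.04 by itself and is held there by about 10 N; let go short of 0.020 it snaps shut.
- cap_grip (a point): Gripping point on the cap's axis, 38 mm above its lower rim, 22 mm below its top face; shut, at dock x -48, z 180 mm. z axis outwards along the cap's axis (35 degrees from vertical, leaning to dock -x), y axis = dock y. Red plastic cylinder, 46 mm diameter, 60 mm long, black bands, steel knob 18 x 10 mm on top. Below its rim the grinder is 4 mm larger in radius.
- jar: Amber glass jar with a steel lid, for the beans, 84 mm in diameter, 120 mm high, origin at the centre of its underside. It stands on the worktop just behind the dock (dock +x side), at either the +y or the -y end, and marks the end to slide to. Loose; leave it.
- knock_box: Dark steel open box 100 x 110 x 100 mm with a rubber bar across it, behind the other end of the dock, origin at the centre of its underside. Loose; leave it.
- bowl: White ceramic bowl 110 mm across, 50 mm high, in front of the dock (dock -x side), origin at the centre of its underside. Loose; leave it.
- brush: Blue plastic brush 160 mm long lying on the worktop in front of the dock (dock -x side), along its own x axis. Loose; leave it.
There are look-alikes about, which are no part of the job. Leave any purple or turquoise look-alike of the jar alone.

How it is judged:
On the way, in this order (a step that is already met when the one before it is completed fails the run):
1. the cradle is against the stop at the jar's end, the cap still shut (value of joint cap below 0.006 m and ((y of jar in the frame of dock above 0 m and value of joint cradle above 0.084 m) or (y of jar in the frame of dock below 0 m and value of joint cradle below -0.084 m))), for 0.2 s.
2. the cap is snapped fully open with the cradle at that stop (value of joint cap above 0.036 m and ((y of jar in the frame of dock above 0 m and value of joint cradle above 0.084 m) or (y of jar in the frame of dock below 0 m and value of joint cradle below -0.084 m))), for 0.2 s.
At the end, for the whole second after the job is handed in: The cradle is within 6 mm of its stop at the end where the jar stands, the cap is within 4 mm of fully open, and the fingers touch nothing (all of step 2 and contact force between the fingers and anything else below 0.5 N).
It fails at once if the jar is moved more than 20 mm or tipped (distance of jar from where it was at the start of the episode above 0.02 m or angle between jar's own z axis and vertical above 0.3 rad).
It fails at once if the knock box is moved more than 20 mm (distance of knock_box from where it was at the start of the episode above 0.02 m).
It fails at once if the bowl is moved more than 20 mm (distance of bowl from where it was at the start of the episode above 0.02 m).
It fails at once if the brush is moved more than 20 mm (distance of brush from where it was at the start of the episode above 0.02 m).
It also fails if it takes over 40 s, if anything falls off the work surface, if the arm or the gripper's body presses on something with over 40 N, if the wrist force passes 120 N, or if a joint passes its speed limit or range.

## Working session

There is one attempt and no reset: what is moved stays moved. The work goes in short steps, Python scripts to look and compute and a tool call to move; the robot and the scene stay as the last step left them, time stands still between calls to the robot, and variables do not carry over. Pictures are saved under pics/ and viewed, at most 10 in all, crops included, and the job is handed in when it is done.

Besides the shell and the picture viewer there is one more tool, called after ">>>" as name([rows], argument=value, ...), one row to a line, values as JSON. jog_arm: Moves the arm, as the interface text tells. Its arguments: {"type":"object","properties":{"increments":{"type":"array"},"grip_force":{"type":"number"}},"required":["increments"]}

```bash
mkdir -p pics; ls; python3 - <<'E'
from workcell import get_obs, optics, workorder, manip
import cv2, numpy as np
print(get_obs()); print(manip.tip_extent)
a=[]
for n in ("scene","side"):
    c=optics.camera(n); np.savez(f"{n}0.npz",**c); cv2.imwrite(f"pics/{n}0.png",c["color"][:,:,::-1]); print(n,c["K"],c["R"],c["t"])
E
```

```text
pics
{'clock': 0.0, 'joint_pos': array([ 1.15337528,  0.33285373, -0.06467622,  1.46096985,  0.02156892,
        1.34992489, -0.08851347]), 'joint_velocities': array([ 0.00165886,  0.00034266,  0.00036229, -0.00086794,  0.00053876,
       -0.00041237, -0.00077059]), 'tau': array([ 7.52948381e-04, -6.25460243e+01,  4.92977793e-02, -3.91612816e+01,
        1.60701008e-02,  9.91578359e-03,  3.22122241e-05]), 'position': array([ 0.24025417, -0.57658663,  0.25551356]), 'ee_rot': array([ 9.80579557e-01,  1.96120364e-01, -1.66830203e-04, -7.11634121e-04]), 'ft_force': array([ 0.58508284, -0.38106264, -0.11024714]), 'torque': array([ 0.05972807, -0.04842166,  0.02319001]), 'grasp_force': 0.0, 'grip_width': 1.000541677454401}
0.025
scene [[539.77785226   0.         316.6853578 ]
 [  0.         539.77785226 237.44876144]
 [  0.           0.           1.        ]] [[ 0.62475871  0.78065069 -0.01615724]
 [ 0.50955073 -0.4233006  -0.74911592]
 [-0.59163723  0.45978376 -0.66224186]] [-0.38032281 -0.14198525  1.54970757]
side [[446.16495409   0.         318.80127695]
 [  0.         446.16495409 242.79836586]
 [  0.           0.           1.        ]] [[ 3.98294113e-01  9.17257523e-01 -6.60085596e-04]
 [ 8.49956178e-01 -3.69340711e-01 -3.75715232e-01]
 [-3.44871419e-01  1.49084121e-01 -9.26734929e-01]] [-0.24956751 -0.37934391  1.20529595]
```

View pics/scene0.png

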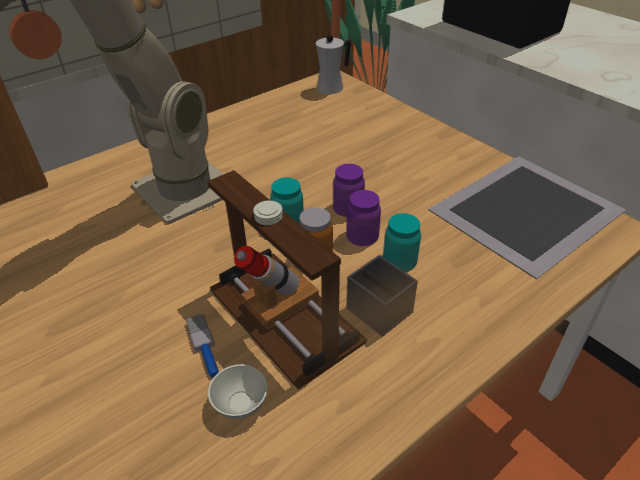

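View pics/side0.png

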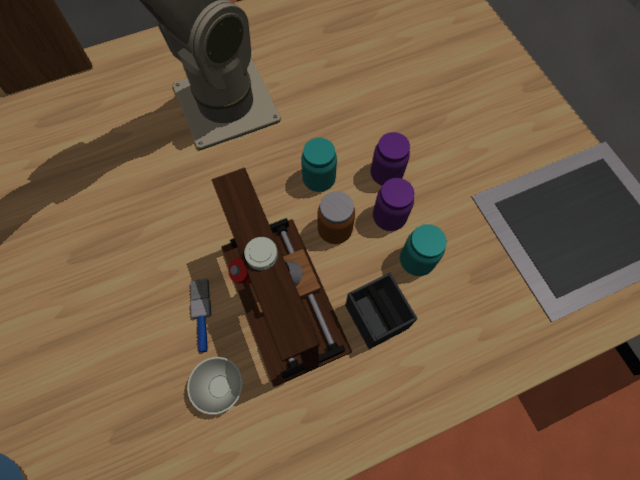

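Scene: the dock's near-robot end (side image about (270,235)) has the amber jar behind it (337,215) and the knock box is at the far end (380,310). The red cap is at (238,270) side and (250,262) scene; bowl (215,385), brush (202,315).

```bash
cat > h.py <<'E'
import numpy as np, cv2
def cloud(c):
    K,R,t=c["K"],c["R"],c["t"]; v,u=np.mgrid[:480,:640]; d=c["depth"]
    P=np.stack([(u-K[0,2])/K[0,0]*d,(v-K[1,2])/K[1,1]*d,d],-1)
    X=(P-t)@R; X[d==0]=np.nan; return X
def ray(c,u,v,z):
    K,R,t=c["K"],c["R"],c["t"]; o=-R.T@t; r=R.T@np.array([(u-K[0,2])/K[0,0],(v-K[1,2])/K[1,1],1]); return o+r*(z-o[2])/r[2]
E
python3 - <<'E'
from h import *
np.set_printoptions(precision=4,suppress=True)
for n in("side","scene"):
    c=dict(np.load(n+"0.npz")); X=cloud(c); hsv=cv2.cvtColor(c["color"],cv2.COLOR_RGB2HSV)
    H,S,V=[hsv[...,i].astype(int) for i in range(3)]; x,y,z=X[...,0],X[...,1],X[...,2]
    box=(x>.2)&(x<.8)&(y>-.6)&(y<0.1)
    sh=box&(z>.283)&(z<.296)
    print(n,"shelf n",sh.sum(),"z",np.median(z[sh]))
    r=cv2.minAreaRect((X[sh][:,:2]).astype(np.float32)); print(r, cv2.boxPoints(r).round(4).tolist())
    red=((H<6)|(H>174))&(S>170)&(V>60)&(z>.1)&(z<.27)&box
    print("red",red.sum(),np.nanmean(X[red],0),X[red].min(0),X[red].max(0))
    bl=box&(z>.042)&(z<.052); 
    r=cv2.minAreaRect((X[bl][:,:2]).astype(np.float32)); print("z47",bl.sum(),r)
    for nm,m in (("amberlid",box&(z>.112)&(z<.126)&(S<80)),("blue",(H>105)&(H<125)&(S>150)&box),("bowlrim",box&(z>.045)&(z<.054)&(S<60)&(V>120)),("base",box&(z>.008)&(z<.014)&(V<90))):
        if m.sum(): print(nm,m.sum(),np.median(X[m],0),X[m].min(0),X[m].max(0))
E
```

```text
side shelf n 6703 z 0.28936863337267626
((0.5641882419586182, -0.07617717981338501), (0.06306206434965134, 0.3402301073074341), 89.77647399902344) [[0.39399999380111694, -0.10700000077486038], [0.7342000007629395, -0.10840000212192535], [0.7343999743461609, -0.04529999941587448], [0.39419999718666077, -0.04399999976158142]]
red 240 [ 0.5398 -0.1235  0.1994] [ 0.5169 -0.1416  0.1864] [ 0.5597 -0.1099  0.2103]
z47 1587 ((0.5263761878013611, -0.10342703759670258), (0.4055468738079071, 0.4336482286453247), 89.96041870117188)
amberlid 220 [0.4583 0.0908 0.119 ] [ 0.426  -0.0321  0.1122] [0.5474 0.1    0.1247]
blue 273 [ 0.5752 -0.2498  0.0179] [ 0.5357 -0.2654  0.0092] [ 0.6095 -0.2352  0.0233]
bowlrim 199 [ 0.6878 -0.2756  0.0492] [ 0.6345 -0.3063  0.0451] [ 0.7421 -0.2152  0.0538]
base 3870 [ 0.6255 -0.0907  0.0113] [ 0.3116 -0.2679  0.008 ] [0.7429 0.0992 0.014 ]
scene shelf n 3888 z 0.289601204034442
((0.5655196905136108, -0.07473734766244888), (0.06496104598045349, 0.34311437606811523), 89.74769592285156) [[0.3937999904155731, -0.10649999976158142], [0.7368999719619751, -0.1080000028014183], [0.7372000217437744, -0.0430000014603138], [0.39410001039505005, -0.04149999842047691]]
red 570 [ 0.5507 -0.1108  0.1855] [ 0.5148 -0.1419  0.1442] [ 0.5637 -0.0718  0.2124]
z47 2174 ((0.573559045791626, -0.10182428359985352), (0.40511009097099304, 0.3418678641319275), 89.70182037353516)
amberlid 286 [ 0.5353 -0.0331  0.1192] [ 0.4282 -0.098   0.112 ] [0.5681 0.1    0.1258]
blue 286 [ 0.5781 -0.2509  0.0175] [ 0.5366 -0.2655  0.007 ] [ 0.6111 -0.2332  0.0236]
bowlrim 252 [ 0.6869 -0.275   0.0492] [ 0.6353 -0.3045  0.0451] [ 0.7439 -0.2121  0.0535]
base 4145 [ 0.6225 -0.1087  0.0115] [ 0.3951 -0.2674  0.008 ] [0.7464 0.0994 0.014 ]
```

Dock origin is at about (0.565, -0.064), aligned so that dock x = world +y and dock y = world -x. The shelf's 340 x 63 mm at z 0.29 matches the spec. The cap is at x≈0.539, so the cradle is at +0.026. The jar is at x≈0.46, the dock +y end, so I slide about 64 mm towards world -x.

```bash
cat >> h.py <<'E'
from scipy.spatial.transform import Rotation as Rn
A=np.array([0,-np.sin(np.radians(35)),np.cos(np.radians(35))])
RT=np.column_stack([[0,-A[2],0],[1,0,0],-A]); RT[:,0]=np.cross(RT[:,1],RT[:,2])
def jog(p):
    from workcell import get_obs
    o=get_obs(); R=Rn.from_quat(o["ee_rot"])
    print("t",o["clock"],"pos",o["position"].round(4),"q",o["joint_pos"].round(2),"F",o["ft_force"].round(1))
    print("shift",R.inv().apply(np.array(p)-o["position"]).round(4),"rot",(R.inv()*Rn.from_matrix(RT)).as_rotvec().round(4))
E
python3 - <<'E'
from h import *
c=dict(np.load("side0.npz")); print("amber lid centre",ray(c,337,207,.12))
G=np.array([.539,-.1125,.18]); jog(G+.13*A)
E
```

```text
amber lid centre [0.45940516 0.11505222 0.12      ]
t 0.1 pos [ 0.2403 -0.5766  0.2556] q [ 1.15  0.33 -0.06  1.46  0.02  1.35 -0.09] F [-0.9 -0.8  0.3]
shift [ 0.4256 -0.2448 -0.0306] rot [ 0.3575  0.5373 -1.1378]
```

>>> jog_arm([
  [0.426,-0.245,-0.031,0.358,0.537,-1.138,1],
  [0.426,-0.245,-0.031,0.358,0.537,-1.138,1],
  [0.426,-0.245,-0.031,0.358,0.537,-1.138,1],
  [0.426,-0.245,-0.031,0.358,0.537,-1.138,1],
  [0.426,-0.245,-0.031,0.358,0.537,-1.138,1],
])

```text
clock: 0.52
position: [0.3674, -0.4104, 0.2697]
ee_rot: [0.879, 0.451, 0.108, -0.108]
ft_force: [-0.0, -1.6, -0.6]
grip_width: 1.001
grasp_force: 0.0
```

```bash
python3 -c "
from h import *
jog(np.array([.539,-.1125,.18])+.13*A)"
```

```text
t 0.5167 pos [ 0.3674 -0.4104  0.2697] q [ 1.1   0.3  -0.25  1.51 -0.19  1.5   0.26] F [-0.  -1.6 -0.6]
shift [0.2745 0.0112 0.0642] rot [ 0.1858  0.2791 -0.5892]
```

>>> jog_arm([
  [0.275,0.011,0.064,0.186,0.279,-0.589,1],
  [0.275,0.011,0.064,0.186,0.279,-0.589,1],
  [0.275,0.011,0.064,0.186,0.279,-0.589,1],
  [0.275,0.011,0.064,0.186,0.279,-0.589,1],
  [0.275,0.011,0.064,0.186,0.279,-0.589,1],
])

```text
clock: 0.93
position: [0.4948, -0.2463, 0.2816]
ee_rot: [0.694, 0.659, 0.205, -0.205]
ft_force: [1.8, -1.7, 0.8]
grip_width: 1.002
grasp_force: 0.0
```

```bash
python3 -c "
from h import *
jog(np.array([.539,-.1125,.18])+.13*A)"
```

```text
t 0.9333 pos [ 0.4948 -0.2463  0.2816] q [ 0.97  0.43 -0.44  1.42 -0.33  1.63  0.51] F [ 1.8 -1.7  0.8]
shift [0.054  0.0413 0.0294] rot [ 0.0145  0.0218 -0.0466]
```

>>> jog_arm([
  [0.054,0.041,0.029,0.0145,0.022,-0.047,1],
  [0.054,0.041,0.029,0.0145,0.022,-0.047,1],
  [0.054,0.041,0.029,0.0145,0.022,-0.047,1],
  [0.054,0.041,0.029,0.0145,0.022,-0.047,1],
])

```text
clock: 1.27
position: [0.539, -0.1865, 0.2864]
ee_rot: [0.675, 0.674, 0.212, -0.213]
ft_force: [-0.8, -0.6, -0.9]
grip_width: 1.0
grasp_force: 0.0
```

```bash
python3 - <<'E'
from h import *
from workcell import optics
G=np.array([.539,-.1125,.18]); jog(G+.13*A); jog(G+.006*A)
a=[optics.camera(n) for n in ("wrist","scene")]
for n,c in zip(("wrist","scene"),a): np.savez(n+"1.npz",**c)
im=np.vstack([a[0]["color"][::1], ])
s=cv2.resize(a[1]["color"][130:400,150:470],(400,338)); w=cv2.resize(a[0]["color"],(400,300))
cv2.imwrite("pics/pre.png",np.hstack([cv2.copyMakeBorder(w,0,38,0,0,0),s])[:,:,::-1])
E
```

```text
t 1.2667 pos [ 0.539  -0.1865  0.2864] q [ 0.88  0.45 -0.48  1.39 -0.35  1.6   0.45] F [-0.8 -0.6 -0.9]
shift [-0.0004 -0.     -0.0004] rot [-0.0011  0.0013 -0.0005]
t 1.2667 pos [ 0.539  -0.1865  0.2864] q [ 0.88  0.45 -0.48  1.39 -0.35  1.6   0.45] F [-0.8 -0.6 -0.9]
shift [-3.000e-04  1.000e-04  1.236e-01] rot [-0.0011  0.0013 -0.0005]
```

View pics/pre.png

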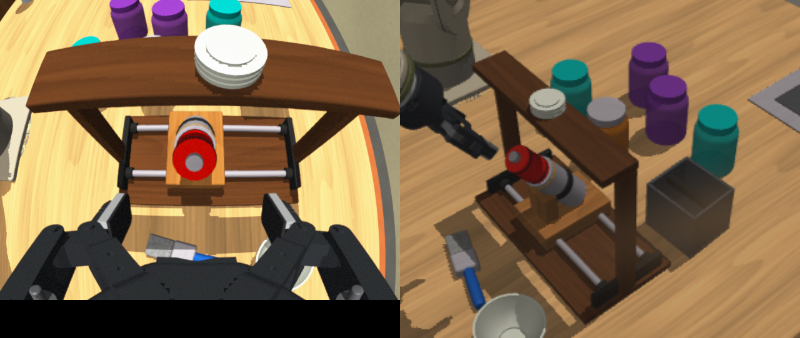

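Wrist view: the cap (194,155) is centred between the open fingers, with the shelf above it. The camera sits on the shelf side, so I check its clearance before going in.

```bash
python3 - <<'E'
from h import *
c=dict(np.load("wrist1.npz")); C=-c["R"].T@c["t"]; p=np.array([.539,-.1865,.2864])
print("cam in tool",RT.T@(C-p), "cam at grasp",C-.1236*A, "f",c["K"][0,0])
# cap x from scene1
c=dict(np.load("scene1.npz")); X=cloud(c); h=cv2.cvtColor(c["color"],cv2.COLOR_RGB2HSV).astype(int)
m=((h[...,0]<6)|(h[...,0]>174))&(h[...,1]>170)&(h[...,2]>60)&(X[...,2]>.13)&(X[...,0]>.4)&(X[...,0]<.7)&(X[...,1]<0)
print(X[m].min(0),X[m].max(0))
E
```

```text
cam in tool [ 0.07229508  0.00099158 -0.11722187] cam at grasp [ 0.53999158 -0.12362099  0.3226421 ] f 371.64829954431775
[ 0.51712372 -0.14094908  0.1432121 ] [ 0.56381527 -0.07385496  0.21211679]
```

The camera would pass only about 16 mm from the shelf's front edge, so I tilt the tool 10° flatter (45°), which gives about 40 mm.

```bash
cat >> h.py <<'E'
RT=RT@Rn.from_rotvec([0,np.radians(10),0]).as_matrix()
def tcp(G,d=0): return np.array(G)+d*A-.006*RT[:,2]
E
python3 - <<'E'
from h import *
jog(tcp([.539,-.1125,.18],.08)); jog(tcp([.539,-.1125,.18]))
E
```

```text
t 1.3667 pos [ 0.5379 -0.1896  0.2861] q [ 0.88  0.45 -0.48  1.4  -0.35  1.6   0.45] F [-1.  -1.  -0.6]
shift [0.0013 0.0011 0.0452] rot [ 0.0015  0.1773 -0.005 ]
t 1.3667 pos [ 0.5379 -0.1896  0.2861] q [ 0.88  0.45 -0.48  1.4  -0.35  1.6   0.45] F [-1.  -1.  -0.6]
shift [0.0016 0.001  0.1252] rot [ 0.0015  0.1773 -0.005 ]
```

>>> jog_arm([
  [0,0,0.0,0,0.177,-0.003,1],
  [0,0.001,0.02,0,0.177,-0.003,1],
  [0.001,0.001,0.045,0,0.177,-0.003,1],
  [0.001,0.001,0.045,0,0.177,-0.003,1],
])

```text
clock: 1.7
position: [0.5375, -0.1615, 0.2463]
ee_rot: [0.654, 0.651, 0.27, -0.273]
ft_force: [-0.1, 1.1, -1.3]
grip_width: 1.003
grasp_force: 0.0
```

```bash
python3 - <<'E'
from h import *
jog(tcp([.539,-.1125,.18]))
E
```

```text
t 1.7 pos [ 0.5375 -0.1615  0.2463] q [ 0.92  0.53 -0.5   1.45 -0.45  1.58  0.51] F [-0.1  1.1 -1.3]
shift [-0.0125  0.0017  0.0755] rot [-0.0019 -0.0037 -0.0052]
```

>>> jog_arm([
  [-0.004,0.001,0.025,0,0,0,1],
  [-0.008,0.0015,0.05,0,0,0,1],
  [-0.0125,0.0015,0.075,0,0,0,1],
  [-0.0125,0.0015,0.075,0,0,0,1],
])

```text
clock: 2.03
position: [0.5395, -0.1159, 0.1863]
ee_rot: [0.653, 0.653, 0.27, -0.272]
ft_force: [-0.2, 0.2, -0.0]
grip_width: 0.998
grasp_force: 0.0
```

```bash
python3 - <<'E'
from h import *
from workcell import optics
jog(tcp([.539,-.1125,.18]))
w=optics.camera("wrist")["color"]; s=optics.camera("side")["color"][170:400,150:410]
cv2.imwrite("pics/grip.png",np.hstack([cv2.resize(w,(400,300)),cv2.resize(s,(340,300))])[:,:,::-1])
E
```

```text
t 2.0333 pos [ 0.5395 -0.1159  0.1863] q [ 0.88  0.55 -0.52  1.57 -0.46  1.43  0.53] F [-0.2  0.2 -0. ]
shift [-0.0021 -0.0005  0.0008] rot [-0.0027 -0.002  -0.0014]
```

View pics/grip.png

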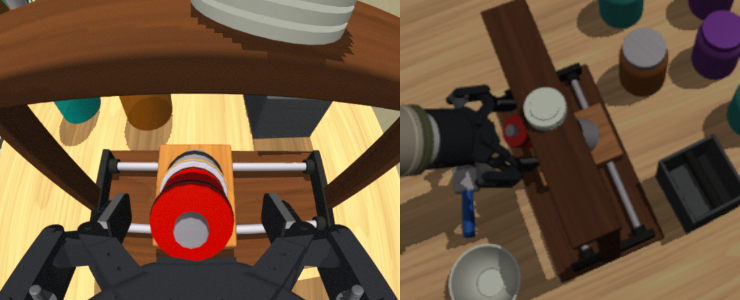

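The cap (191,222) lies between the fingers (115 and 283), with no contact. I close on it.

>>> jog_arm([
  [-0.002,0,0,0,0,0,0.3],
  [-0.002,0,0,0,0,0,-0.5],
  [-0.002,0,0,0,0,0,-1],
  [-0.002,0,0,0,0,0,-1],
  [-0.002,0,0,0,0,0,-1],
], grip_force=50)

```text
clock: 2.55
position: [0.5414, -0.1207, 0.1878]
ee_rot: [0.654, 0.653, 0.271, -0.269]
ft_force: [-2.8, -6.8, 5.5]
grip_width: 0.525
grasp_force: 50.3
```

```bash
python3 - <<'E'
from h import *
jog(tcp([.475,-.112,.18])); 
from workcell import get_obs
o=get_obs(); print(o["grip_width"],o["grasp_force"],o["torque"])
E
```

```text
t 2.55 pos [ 0.5414 -0.1207  0.1878] q [ 0.89  0.55 -0.52  1.56 -0.46  1.43  0.53] F [-2.8 -6.8  5.5]
shift [ 0.0006 -0.0664  0.0054] rot [ 0.0034  0.0011 -0.0008]
0.5250572700403764 50.2508944272995 [-0.60627735  0.38916638  0.34632622]
```

>>> jog_arm([
  [0,-0.013,0,0,0,0,-1],
  [0,-0.027,0,0,0,0,-1],
  [0,-0.041,0,0,0,0,-1],
  [0,-0.055,0,0,0,0,-1],
  [0,-0.063,0,0,0,0,-1],
])

```text
clock: 2.97
position: [0.478, -0.1204, 0.1878]
ee_rot: [0.654, 0.653, 0.272, -0.269]
ft_force: [3.6, -4.4, 4.1]
grip_width: 0.523
grasp_force: 51.3
```

>>> jog_arm([
  [0,0,0,0,0,0,-1],
  [0,-0.003,0,0,0,0,-1],
  [0,-0.003,0,0,0,0,-1],
])

```text
clock: 3.22
position: [0.4756, -0.1204, 0.1878]
ee_rot: [0.654, 0.653, 0.271, -0.269]
ft_force: [-1.0, -6.8, 6.8]
grip_width: 0.529
grasp_force: 51.5
```

```bash
python3 - <<'E'
from h import *
from workcell import optics
jog(tcp([.475,-.112,.18]))
w=optics.camera("wrist")["color"]; s=optics.camera("side")["color"][170:400,150:410]
cv2.imwrite("pics/slid.png",np.hstack([cv2.resize(w,(400,300)),cv2.resize(s,(340,300))])[:,:,::-1])
E
```

```text
t 3.2167 pos [ 0.4756 -0.1204  0.1878] q [ 0.98  0.44 -0.52  1.72 -0.48  1.43  0.62] F [-1.  -6.8  6.8]
shift [ 0.0004 -0.0006  0.0054] rot [ 0.004   0.0013 -0.0006]
```

View pics/slid.png

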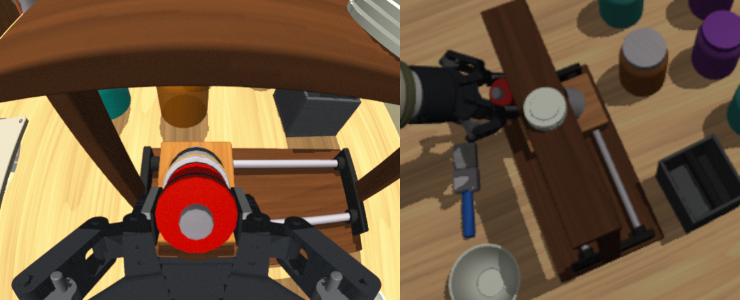

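The cap is held and still shut. The block's edge (160,170) is close to the stop (148,170), but there is no stop force yet, so I press on until it shows.

>>> jog_arm([
  [0,-0.002,0,0,0,0,-1],
  [0,-0.004,0,0,0,0,-1],
  [0,-0.004,0,0,0,0,-1],
])

```text
clock: 3.57
position: [0.4733, -0.1204, 0.1878]
ee_rot: [0.654, 0.653, 0.272, -0.268]
ft_force: [9.0, -3.6, 2.0]
grip_width: 0.523
grasp_force: 51.8
```

>>> jog_arm([
  [0,-0.002,0,0,0,0,-1],
  [0,-0.004,0,0,0,0,-1],
  [0,-0.004,0,0,0,0,-1],
])

```text
clock: 3.82
position: [0.4726, -0.1204, 0.188]
ee_rot: [0.655, 0.653, 0.274, -0.264]
ft_force: [31.3, -1.1, -8.9]
grip_width: 0.526
grasp_force: 52.9
```

Stop reached (31 N). I relax the side push slightly and dwell, then pull along the slant.

>>> jog_arm([
  [0,0.003,0,0,0,0,-1],
  [0,0.003,0,0,0,0,-1],
  [0,0.003,0,0,0,0,-1],
  [0,0.003,0,0,0,0,-1],
], grip_force=80)

```text
clock: 4.15
position: [0.4731, -0.1205, 0.188]
ee_rot: [0.654, 0.653, 0.273, -0.267]
ft_force: [12.8, -4.9, 0.9]
grip_width: 0.519
grasp_force: 81.7
```

>>> jog_arm([
  [0.0015,0,-0.008,0,0,0,-1],
  [0.003,0,-0.017,0,0,0,-1],
  [0.005,0,-0.027,0,0,0,-1],
  [0.0065,0,-0.037,0,0,0,-1],
  [0.008,0,-0.044,0,0,0,-1],
])

```text
clock: 4.57
position: [0.4726, -0.1439, 0.2217]
ee_rot: [0.654, 0.653, 0.272, -0.268]
ft_force: [38.4, 31.4, -75.0]
grip_width: 0.516
grasp_force: 93.4
```

>>> jog_arm([
  [0,0,0,0,0,0,-1],
  [0,0,0,0,0,0,-1],
  [0,0,0,0,0,0,-1],
])

```text
clock: 4.82
position: [0.4728, -0.1436, 0.2212]
ee_rot: [0.654, 0.653, 0.272, -0.268]
ft_force: [25.4, 8.2, -30.6]
grip_width: 0.52
grasp_force: 98.7
```

```bash
python3 - <<'E'
from h import *
from workcell import optics
jog(tcp([.475,-.112,.18],.04))
w=optics.camera("wrist")["color"]; s=optics.camera("scene")["color"][150:400,150:400]
cv2.imwrite("pics/pull.png",np.hstack([cv2.resize(w,(400,300)),cv2.resize(s,(300,300))])[:,:,::-1])
E
```

```text
t 4.8167 pos [ 0.4728 -0.1436  0.2212] q [ 1.    0.42 -0.51  1.66 -0.48  1.52  0.61] F [ 25.4   8.2 -30.6]
shift [0.0002 0.0021 0.0061] rot [0.0059 0.0015 0.0006]
```

View pics/pull.png

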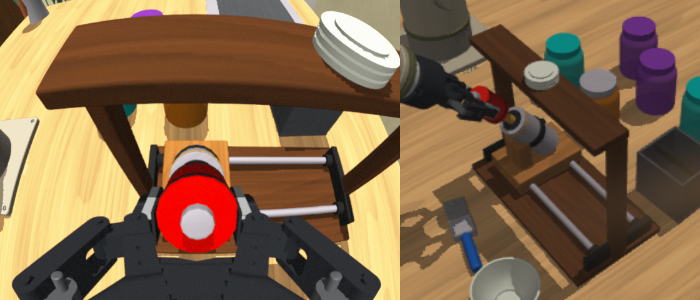

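The cap is out (scene crop about (490,105), with the stem showing). Travel is 40.4 mm along the slant, with end-stop force. I relax, then open.

>>> jog_arm([
  [0,0.002,0.0025,0,0,0,-1],
  [0,0.002,0.0025,0,0,0,0.2],
  [0,0.002,0.0025,0,0,0,1],
  [0,0.002,0.0025,0,0,0,1],
  [0,0.002,0.0025,0,0,0,1],
], grip_force=20)

```text
clock: 5.33
position: [0.472, -0.1428, 0.2221]
ee_rot: [0.654, 0.653, 0.271, -0.27]
ft_force: [-0.6, -0.0, -0.2]
grip_width: 0.983
grasp_force: 0.0
```

>>> jog_arm([
  [0,0,0,0,0,0,1],
  [0.004,0,-0.025,0,0,0,1],
  [0.009,0,-0.05,0,0,0,1],
  [0.013,0,-0.075,0,0,0,1],
  [0.018,0,-0.1,0,0,0,1],
])

```text
clock: 5.75
position: [0.4716, -0.2016, 0.3063]
ee_rot: [0.654, 0.653, 0.271, -0.27]
ft_force: [0.4, 1.3, -0.4]
grip_width: 0.996
grasp_force: 0.0
```

>>> jog_arm([
  [0,0,0,0,0,0,1],
  [0,0,0,0,0,0,1],
  [0,0,0,0,0,0,1],
])

```text
clock: 6.0
position: [0.4717, -0.2004, 0.3048]
ee_rot: [0.654, 0.653, 0.271, -0.271]
ft_force: [-0.2, 0.7, 0.8]
grip_width: 1.003
grasp_force: 0.0
```

```bash
python3 - <<'E'
from h import *
from workcell import optics
jog(tcp([.475,-.112,.18],.04))
c=optics.camera("scene"); X=cloud(c); h=cv2.cvtColor(c["color"],cv2.COLOR_RGB2HSV).astype(int)
m=((h[...,0]<6)|(h[...,0]>174))&(h[...,1]>170)&(h[...,2]>60)&(X[...,2]>.13)&(X[...,0]>.4)&(X[...,0]<.7)&(X[...,1]<0)
print(X[m].min(0),X[m].max(0),(X[m]@A).max())
w=optics.camera("wrist")["color"]; s=c["color"][150:400,150:400]
cv2.imwrite("pics/end.png",np.hstack([cv2.resize(w,(400,300)),cv2.resize(s,(300,300))])[:,:,::-1])
c=dict(np.load("scene1.npz")); X=cloud(c); h=cv2.cvtColor(c["color"],cv2.COLOR_RGB2HSV).astype(int)
m=((h[...,0]<6)|(h[...,0]>174))&(h[...,1]>170)&(h[...,2]>60)&(X[...,2]>.13)&(X[...,0]>.4)&(X[...,0]<.7)&(X[...,1]<0)
print("before",(X[m]@A).max())
E
```

```text
t 6.0 pos [ 0.4717 -0.2004  0.3048] q [ 1.03  0.42 -0.49  1.47 -0.47  1.72  0.57] F [-0.2  0.7  0.8]
shift [-0.0188  0.0032  0.1053] rot [ 0.0009 -0.0007 -0.0006]
[ 0.45246807 -0.16276894  0.17739458] [ 0.50141728 -0.09574709  0.24554509] 0.27641542393330376
before 0.2369982754828074
```

View pics/end.png

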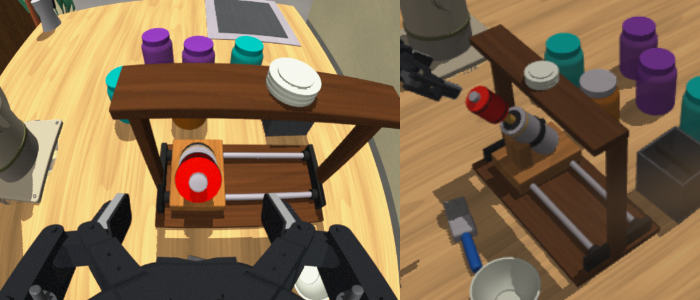

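The cap is open by 39.4 mm, the block (172,145) rests against the stop, and the gripper is clear. Handing in.

```bash
python3 -c "
from workcell import workorder
print(workorder.hand_in())"
```

```text
the job is handed in; nothing more can be done
None
```

The job is handed in: the cradle is against the stop at the jar's end (31 N felt there with the cap still shut), the cap measures about 39 mm out of 40 mm open, and the gripper is clear; no verdict came back.

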